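# Set the drill's gear and clutch for small screws

## Task

Set up the blue cordless drill for driving small screws: with a fingertip, push the gear selector on top of the drill fully forward (towards the chuck) into low gear, and roll the knurled clutch collar until its yellow mark clicks into line with the white arrow on top of the housing. Press down gently, and grasp nothing: the drill stays seated in its plywood stand, and the things lying round it stay where they are.

Things in the scene. Friction and masses are not known exactly. Their poses are not given: they have to be found in the camera images.
- stand: plywood stand screwed to the bench, 128 x 176 mm, rim 38 mm high; it carries the blue cordless drill upright on its battery. Origin on the bench under the drill's handle, z up, y = the way the drill's nose (chuck) points, x = to the right when looking along the nose. The drill's axis is level, along the stand's y, 175 mm above the bench; nothing of the drill is higher than 217 mm
- collar (a joint): angle of the dark grey knurled clutch collar about the drill's level axis (rad): 0 = yellow mark at the arrow, plus = mark on the stand's -x side. Dragging the collar's top toward the stand's +x lowers the value. Settings click every 0.419 rad (13.8 mm at the rim) from -0.84 to 2.51; a sprung ball pulls it to the nearest. Starts at 0.419, 0.838, 1.257 or 1.676. Turning needs about 1.3 N at the rim
- gear (a joint): travel of the gear selector along the stand's +y (m): 0 = back (high gear; it starts within 2 mm of this), 0.013 = fully forward against its stop (low gear). Needs about 3 N and stays where it is left
- drill (a joint): height of the drill above its seat (m): 0 at rest in its foam-lined pocket. The foam gives 1 mm for every 3 N of push downwards; the drill cannot shift or tip sideways
- collar_top (a point): highest line of the collar's knurled part, where a fingertip is laid on it, 208 mm above the bench. The collar is 66 mm in diameter; the knurled part runs from 11.5 mm behind to 11.5 mm ahead of this point along the stand's y. The housing behind it is 3 mm lower, the chuck in front 11 mm lower
- gear_rear (a point): middle of the rear face of the gear selector, a black ridged pad 21 mm wide, 22 mm long and 10 mm high on top of the housing; the point is 5 mm above the housing's ridge and moves with the pad. Behind it the top of the housing is clear for 42 mm, rounded across (radius 30 mm)
- arrow (a point): tip of the white index arrow painted on top of the housing just behind the collar
- yellow_mark (a point): middle of the bold yellow mark (5 x 10 mm) on the scale ring at the collar's rear edge; thin white ticks mark the other settings
- tape_measure: yellow and black tape measure lying by the drill, 69 x 91 x 35 mm, origin under its centre; leave alone
- pine_block: pine offcut lying by the drill, 70 x 110 x 22 mm, origin under its centre; leave alone
- glue_bottle: small brown bottle with a black dropper cap standing beside the drill, 33 mm wide, 102 mm high, origin under its centre; leave alone
- pencil: red carpenter's pencil lying by the drill, 168 x 8 x 14 mm, its length along its own y, origin under its centre; leave alone

How it is judged:
At the end, for the whole second after the job is handed in: The yellow mark has clicked into line with the arrow (collar within 0.08 rad of 0), the gear selector is forward by at least 10.5 of its 13 mm, the drill is seated (within 2 mm), and the tape measure, pine block, bottle and pencil are within 25 mm of where they lay (value of joint collar between -0.08 and 0.08 rad and value of joint gear above 0.0105 m and value of joint drill between -0.002 and 0.002 m and distance of each of tape_measure, pine_block, glue_bottle, pencil from where it was at the start of the episode below 0.025 m); the robot touches nothing.
It fails at once if the drill is lifted out of its seat by more than 6 mm (value of joint drill above 0.006 m).
It fails at once if the drill is pressed down by more than 8 mm (about 24 N) (value of joint drill below -0.008 m).
It fails at once if a thing lying round the drill is moved or lifted by more than 25 mm, or the bottle tipped (distance of any of tape_measure, pine_block, glue_bottle, pencil from where it was at the start of the episode above 0.025 m or angle between glue_bottle's own z axis and vertical above 0.5 rad).
It also fails if it takes over 56 s, if anything falls off the work surface, if the arm or the gripper's body presses on something with over 40 N, if the wrist force passes 120 N, or if a joint passes its speed limit or range.

## Robot

A 6-joint arm with a two-finger parallel gripper is mounted at the origin on a cart in front of the work surface, level with it; the furniture and walls round the work are solid. World frame = base frame: x ahead of the robot, y to its left, z up, the work surface at z = 0. Lengths are in m, angles in rad, forces in N, time in s.
With the tool pointing down it reaches from about 0.325 to 0.9 m from the base axis. Payload 6.1 kg.
Tool frame: the origin (TCP) lies midway between the tips of the shut fingers; the grasp point (between the pads) lies 19 mm behind it; z points along the fingers, y is the line along which they close (so a half turn about z gives the same grasp; the last joint's range is limited). The gripper opens to 85 mm and grips with 20 to 120 N. Pads are 22 mm wide; open, the fingers measure 114 mm over their backs; the gripper's body (76 mm by 85 mm) begins 54 mm behind the grasp point. The pads swing forward as they close: fully open they stand 13 mm farther back than shut.
Start: joints at [-1.276, 0.22, 1.526, -0, 1.395, -0.126], TCP at [0.255, -0.57, 0.231] pointing down, gripper open.
Joint ranges: [-2.98, 2.98], [-0.91, 2.08], [0.09, 2.57], [-1.24, 4.39], [0.2, 2.65], [-2.68, 2.68]. Speed limits (rad/s): [2.57, 2.57, 3.01, 3.14, 3.14, 3.14].

## Interface

Orientations are given as [roll, pitch, yaw] about the fixed x, y, z axes, in that order (R = Rz(yaw) Ry(pitch) Rx(roll)).
In Python, from plant import movep, move_l, set_joints, gripper_to, hold, inverse_kinematics, observe, get_image, get_calibration, Unreachable, job_done gives the robot as it stands. Calls block until the motion is done:
- movep(position, orientation): joint-space move of the TCP to a pose.
- move_l(position, feed=0.15, rotation=None, max_force=None): straight line of the TCP; rotation=None keeps the orientation; feed is the mean speed in m/s. With max_force (N) it stops when the force on the tool has changed by that much, and returns True; else False.
- set_joints(angles): joint-space move.
- gripper_to(opening, f_grip=None): finger opening in m; f_grip is the grip in N (None keeps the last); returns when the fingers have stopped.
- hold(seconds).
- inverse_kinematics(position, orientation): joint angles nearest the present ones, or None.
- observe(): the state.
- get_image(name): name is "scene" or "top" or "wrist"; returns (picture, depth): 400x640x3 uint8, red, green, blue; 400x640 float32, m along the optical axis (not along the pixel's ray), 0 where there is no reading.
- get_calibration(name): a dict with "intrinsics" (3x3 intrinsics, pixels), "world_from_camera" (4x4, takes a point from camera to world coordinates). Camera axes: x right, y down, z forward; pixel columns grow to the right and rows downward; lengths in m; the calibration is good to about 2 mm. A picture is of the moment at which its call begins: read the wrist's pose just before it. get_calibration takes no time and is no camera call; for the wrist camera it gives the pose at the moment of the call.
A pose or a line that the arm cannot do raises Unreachable and nothing moves.
- job_done(): hands the job in; it is judged then, once.
The state is a dict: "time_s": time; "q": joint angles; "joint_velocities": joint speeds; "joint_torque": joint torques, N m; "eef_pos": TCP position; "tcp_rot": TCP orientation; "ft_force": force on the tool from outside, world axes, zero at the start; "torque": the same for the moment, N m; "opening": finger opening in m; "grasp_force": force on a finger pad.
Only numpy, scipy, OpenCV 4.12 (cv2) and the standard library are available. Lean on these libraries where they do the work, as an engineer would, in place of code of your own. Each camera call takes 0.05 s, during which the arm holds its last target. There are 200 camera calls.

## Working session

There is one attempt and no reset: what is moved stays moved. The work goes in short steps, each a Python script; the robot and the scene stay as the last script left them, time stands still between calls to the robot, and variables do not carry over. Pictures are saved under pics/ and viewed, at most 10 in all, crops included, and the job is handed in when it is done.

```bash
mkdir -p pics; ls; cat > h.py <<'E'
import numpy as np, cv2
from plant import *
def shot(n,f):
    c=get_calibration(n); im,d=get_image(n)
    cv2.imwrite(f'pics/{f}.png',im[:,:,::-1]); np.savez(f'pics/{f}.npz',im=im,d=d,K=c["intrinsics"],T=c["world_from_camera"])
    return im,d,c
def pts(f):
    z=np.load(f'pics/{f}.npz'); K,T,d=z['K'],z['T'],z['d']
    v,u=np.mgrid[:400,:640]
    P=np.stack([(u-K[0,2])/K[0,0]*d,(v-K[1,2])/K[1,1]*d,d],-1)
    return P@T[:3,:3].T+T[:3,3], z['im'], d
E
python3 - <<'E'
from h import *
shot('top','top0'); shot('scene','scene0')
for n in('top','scene'):
    c=get_calibration(n); print(n,np.round(c["intrinsics"],1).tolist(),np.round(c["world_from_camera"],3).tolist())
s=observe(); print(s['time_s'],s['eef_pos'],s['tcp_rot'])
a=cv2.imread('pics/top0.png');b=cv2.imread('pics/scene0.png')
cv2.imwrite('pics/both0.png',cv2.resize(np.vstack([a,b]),(480,600)))
E
```

```text
pics
top [[399.0, 0.0, 323.7], [0.0, 399.0, 198.1], [0.0, 0.0, 1.0]] [[-0.017, -0.996, 0.089, 0.49], [-0.999, 0.02, 0.027, -0.017], [-0.029, -0.089, -0.996, 1.048], [0.0, 0.0, 0.0, 1.0]]
scene [[370.0, 0.0, 313.5], [0.0, 370.0, 200.0], [0.0, 0.0, 1.0]] [[-0.868, -0.3, 0.397, 0.234], [-0.497, 0.501, -0.708, 0.579], [0.014, -0.812, -0.584, 0.655], [0.0, 0.0, 0.0, 1.0]]
0.1 [ 0.2551382  -0.56994186  0.23029157] [-3.13981538e+00 -2.06108184e-04  4.20815677e-01]
```

View pics/top0.png

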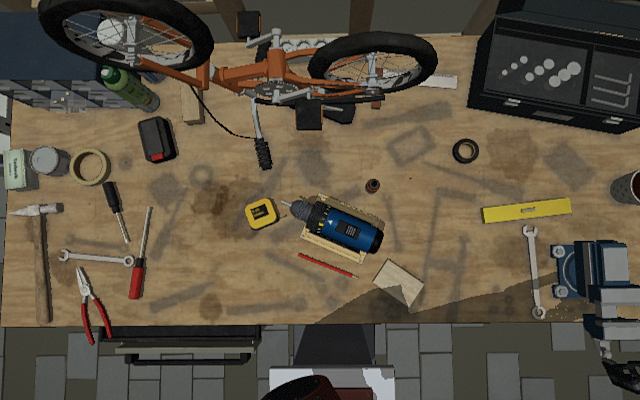

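View pics/scene0.png

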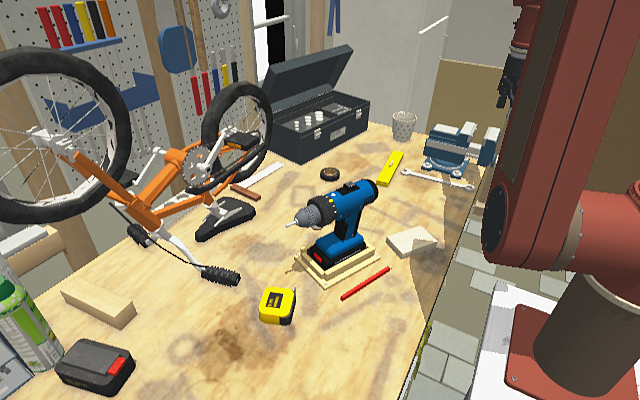

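The top view shows the drill at about (340,225) with its nose pointing left to (283,203), and a black selector near (347,230). The tape measure is at (262,212), the bottle at (372,186), the pencil at (328,265) and the pine block at (398,285). Next I'll get the axis from depth.

```bash
python3 - <<'E'
from h import *
P,im,d=pts('top0')
m=(P[...,2]>0.15)&(P[...,2]<0.23)&(d>0)
m[:, :270]=0; m[:,400:]=0; m[:180]=0; m[270:]=0
Q=P[m]; print(len(Q),Q.min(0),Q.max(0))
hsv=cv2.cvtColor(im,cv2.COLOR_RGB2HSV)
blue=m&(hsv[...,0]>95)&(hsv[...,0]<125)&(hsv[...,1]>120)
r=cv2.minAreaRect((Q[:,:2]*1000).astype(np.float32)); print(r)
l=cv2.fitLine((Q[:,:2]*1000).astype(np.float32),cv2.DIST_HUBER,0,.01,.01).ravel(); print(l)
dr=l[:2]*np.sign(l[1]); n=np.array([dr[1],-dr[0]])  # stand y, stand x
yaw=np.arctan2(-dr[0],dr[1]); print('dir',dr,'standyaw',yaw)
o=l[2:]/1000
a=(Q[:,:2]-o)@dr; b=(Q[:,:2]-o)@n
for t in np.arange(-.12,.13,.008):
    k=abs(a-t)<.004
    if k.sum()>3: print(round(t,3),k.sum(),'z',Q[k,2].max().round(4),'b',b[k].min().round(4),b[k].max().round(4))
print('o',o)
c=get_calibration('wrist'); s=observe()
from scipy.spatial.transform import Rotation as R
M=R.from_euler('xyz',s['tcp_rot']).as_matrix(); T=c['world_from_camera']
print('cam in tcp',M.T@(T[:3,3]-s['eef_pos']),(M.T@T[:3,:3]).round(3).tolist(),c['intrinsics'].round(0).tolist())
E
```

```text
2506 [ 0.44496207 -0.11958085  0.17318035] [0.56571587 0.10277169 0.2168684 ]
((515.4854125976562, -5.291229248046875), (234.56884765625, 65.69638061523438), 66.74717712402344)
[ 4.1423568e-01  9.1016966e-01  5.1076883e+02 -1.3227155e+01]
dir [0.41423568 0.91016966] standyaw -0.4271029
-0.104 79 z 0.2031 b -0.026 0.0272
-0.096 95 z 0.2039 b -0.0266 0.0309
-0.088 104 z 0.2065 b -0.0292 0.0302
-0.08 108 z 0.2052 b -0.0295 0.0311
-0.072 105 z 0.208 b -0.0291 0.0306
-0.064 104 z 0.2072 b -0.0288 0.0308
-0.056 102 z 0.2084 b -0.0285 0.0303
-0.048 103 z 0.2164 b -0.0292 0.0305
-0.04 105 z 0.2169 b -0.0287 0.0296
-0.032 106 z 0.2165 b -0.0293 0.0304
-0.024 105 z 0.2163 b -0.0288 0.0294
-0.016 105 z 0.2075 b -0.0292 0.0301
-0.008 100 z 0.2087 b -0.0289 0.0295
0.0 105 z 0.2079 b -0.0293 0.0302
0.008 102 z 0.206 b -0.0291 0.0296
0.016 98 z 0.2052 b -0.0288 0.0288
0.024 107 z 0.2083 b -0.0309 0.0314
0.032 114 z 0.2092 b -0.0314 0.0327
0.04 111 z 0.2085 b -0.0324 0.0332
0.048 114 z 0.2082 b -0.0318 0.0327
0.056 73 z 0.2086 b -0.0305 0.0316
0.064 69 z 0.1964 b -0.0194 0.0216
0.072 73 z 0.1978 b -0.0209 0.0212
0.08 73 z 0.198 b -0.0213 0.022
0.088 56 z 0.1955 b -0.0181 0.0202
0.096 45 z 0.1926 b -0.0147 0.0145
0.104 17 z 0.1878 b -0.0065 0.0075
0.112 11 z 0.1802 b -0.003 0.0031
0.12 11 z 0.1791 b -0.0028 0.0033
0.128 5 z 0.1793 b -0.0023 0.0036
o [ 0.51076883 -0.01322715]
cam in tcp [ 0.07163968  0.00094878 -0.14502473] [[0.001, -0.96, -0.28], [1.0, 0.001, 0.001], [-0.001, -0.28, 0.96]] [[339.0, 0.0, 319.0], [0.0, 339.0, 199.0], [0.0, 0.0, 1.0]]
```

The drill's axis is clear from the depth data: housing about 205 mm, pad about 216.5 mm, collar about 208 mm and 66 mm wide, all matching the spec. I'll shut the fingers, go above and behind the selector, and take one close look.

```bash
cat >> h.py <<'E'
O=np.array([0.51076883,-0.01322715]); DR=np.array([0.41424,0.91017]); N=np.array([DR[1],-DR[0]])
YAW=np.arctan2(DR[1],DR[0]); RPY=[np.pi,0,YAW]
def W(a,b,z): return np.r_[O+a*DR+b*N,z]
def AB(p): v=np.asarray(p)[...,:2]-O; return v@DR, v@N
E
python3 - <<'E'
from h import *
gripper_to(0.0)
for y in(YAW,YAW-np.pi): print(y,inverse_kinematics(W(-.1,0,.27),[np.pi,0,y]))
movep(W(-.1,0,.30),RPY)
move_l(W(-.1,0,.265))
hold(.3); s=observe(); print(s['time_s'],s['eef_pos'],W(-.1,0,.265),s['opening'],s['q'].round(2) if hasattr(s['q'],'round') else s['q'])
shot('wrist','w1')
im,d,c=shot('scene','s1')
P,im,d=pts('w1'); a,b=AB(P)
k=(abs(b)<.006)&(d>0)&(P[...,2]>.15)&(P[...,2]<.23)
for t in np.arange(-.07,.075,.003):
    q=k&(abs(a-t)<.0015)
    if q.sum()>3: print(round(t,3),np.median(P[q][:,2]).round(4))
k=(abs(a+.037)<.006)&(P[...,2]>.213)&(P[...,2]<.225); print('pad b',b[k].min(),b[k].max())
for t in (-.005,.045):
    k=(abs(a-t)<.006)&(P[...,2]>.19)&(P[...,2]<.225);
    p=np.polyfit(b[k],P[k][:,2],2); print('apex b',-p[1]/2/p[0])
cv2.imwrite('pics/s1c.png',cv2.resize(cv2.imread('pics/s1.png')[160:280,270:400],None,fx=4,fy=4,interpolation=cv2.INTER_CUBIC))
E
```

```text
1.1436896508480219 [-3.82778645e-01 -1.56101578e-01  1.83984407e+00 -4.44089210e-16
  1.45785016e+00  4.43280312e-02]
-1.9979030027417712 None
3.425 [ 0.46978338 -0.10447594  0.26594708] [ 0.46934483 -0.10424415  0.265     ] 4.112502013902145e-05 [-0.38 -0.15  1.85 -0.    1.45  0.04]
-0.07 0.2069
-0.067 0.2069
-0.064 0.2069
-0.061 0.2067
-0.058 0.2071
-0.055 0.2083
-0.052 0.2083
-0.049 0.2164
-0.046 0.2173
-0.043 0.217
-0.04 0.2172
-0.037 0.2173
-0.034 0.217
-0.031 0.217
-0.028 0.215
-0.025 0.2083
-0.022 0.208
-0.019 0.2081
-0.016 0.2082
-0.013 0.208
-0.01 0.2081
-0.007 0.2067
-0.004 0.2068
-0.001 0.2068
0.002 0.2068
0.005 0.2071
0.008 0.2069
0.011 0.2065
0.014 0.2061
0.017 0.2046
0.02 0.2069
0.023 0.2073
pad b -0.007962425435798911 0.012987104041826845
apex b 0.0023604388410230796Traceback (most recent call last):
  File "<stdin>", line 17, in <module>
    raise TypeError("expected non-empty vector for x")
TypeError: expected non-empty vector for x
```

View pics/w1.png

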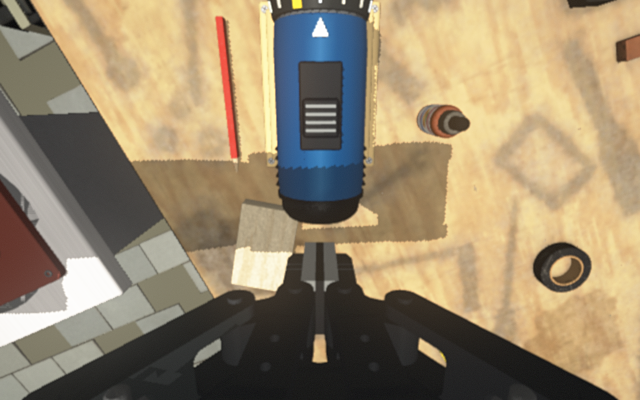

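The close view shows the selector pad at (320,118), the arrow tip at (320,18) and the yellow mark at (297,3). The mark sits about one click to the -x side of the arrow. The pad's rear face is at a≈-50 mm, so I'll push the gear first.

```bash
python3 - <<'E'
from h import *
P,im,d=pts('w1'); hsv=cv2.cvtColor(im,cv2.COLOR_RGB2HSV)
m=(hsv[...,0]>20)&(hsv[...,0]<35)&(hsv[...,1]>180)&(hsv[...,2]>150); m[40:]=0;m[:,:270]=0;m[:,370:]=0
a,b=AB(P[m]); print('yellow',m.sum(),a.mean(),b.mean(),'angle',np.arcsin((.0024-b.mean())/.033))
B=.0012
move_l(W(-.073,B,.225),feed=.1)
print('touch',move_l(W(-.073,B,.211),feed=.03,max_force=4))
s=observe(); print(AB(s['eef_pos']),s['eef_pos'][2],s['ft_force'])
f=move_l(W(-.038,B,.211),feed=.015,max_force=9)
s=observe(); print(f,AB(s['eef_pos']),s['eef_pos'][2],s['ft_force'],s['time_s'])
move_l(W(-.073,B,.211),feed=.08)
move_l(W(-.073,B,.24),feed=.12)
move_l(W(-.04,B,.275),feed=.12); hold(.2)
shot('wrist','w2'); print(observe()['time_s'])
P,im,d=pts('w2'); a,b=AB(P)
k=(abs(b-B)<.006)&(d>0)&(P[...,2]>.15)&(P[...,2]<.23)
for t in np.arange(-.045,.085,.003):
    q=k&(abs(a-t)<.0015)
    if q.sum()>3: print(round(t,3),np.median(P[q][:,2]).round(4),end='; ')
E
```

```text
yellow 2 0.020115989961382426 -0.008101672275135433 angle 0.32386446872355545
touch False
(np.float64(-0.07304060689340287), np.float64(0.001150839253508243)) 0.2109153686012764 [ 0.29488539 -0.09487511 -0.43737882]
True (np.float64(-0.04836400687925209), np.float64(0.0010432635934687004)) 0.2105444337032153 [ 0.10166855 -2.11463927  1.57935759] 6.3583
8.0083
-0.045 0.2082; -0.042 0.2083; -0.039 0.2156; -0.036 0.2168; -0.033 0.2175; -0.03 0.2172; -0.027 0.217; -0.024 0.2174; -0.021 0.2174; -0.018 0.2168; -0.015 0.2089; -0.012 0.2084; -0.009 0.2079; -0.006 0.207; -0.003 0.2068; 0.0 0.2067; 0.003 0.207; 0.006 0.2073; 0.009 0.2065; 0.012 0.2062; 0.015 0.2061; 0.018 0.2053; 0.021 0.2075; 0.024 0.208; 0.027 0.2087; 0.03 0.2091; 0.033 0.2095; 0.036 0.2096; 0.039 0.2095; 0.042 0.2097; 0.045 0.2096; 0.048 0.2095; 0.051 0.2096; 0.054 0.2082; 0.057 0.1983; 0.06 0.1981; 0.063 0.1969; 0.066 0.1975; 0.069 0.1981; 0.072 0.198; 0.075 0.198; 0.078 0.1979; 0.081 0.1979; 0.084 0.1973;
```

View pics/w2.png

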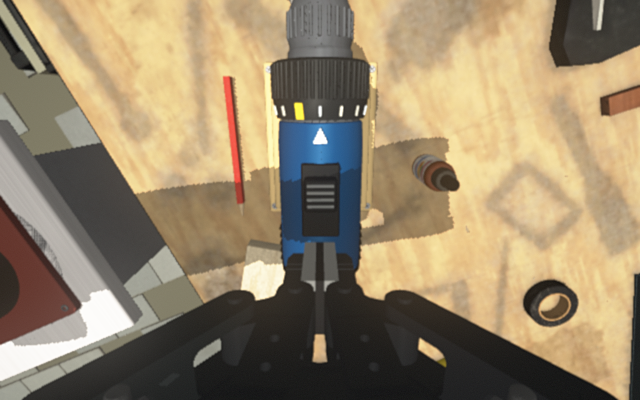

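The pad has moved forward about 11 mm. The yellow mark is at (299,110), with the next tick under the arrow at x=320, so the collar needs exactly one click. I'll push the gear once more, firmly, to be sure it is at its stop, then roll the collar one click.

```bash
python3 - <<'E'
from h import *
B=.0012
move_l(W(-.073,B,.24),feed=.12); move_l(W(-.073,B,.211),feed=.06,max_force=6)
f=move_l(W(-.036,B,.211),feed=.012,max_force=16)
s=observe(); print(f,AB(s['eef_pos']),s['ft_force'],s['time_s'])
move_l(W(-.073,B,.211),feed=.08); move_l(W(-.073,B,.24),feed=.12)
A=.0425
move_l(W(A,B-.007,.24),feed=.12); hold(.2)
f0=np.array(observe()['ft_force'])
f=move_l(W(A,B-.007,.200),feed=.015,max_force=2)
z=observe()['eef_pos'][2]; print('contact',f,z,observe()['ft_force']-f0)
if f and .203<z<.214:
    move_l(W(A,B-.007,z-.002),feed=.02,max_force=12); print(observe()['ft_force']-f0)
    for x in (-.002,.003,.0085):
        move_l(W(A,B+x,z-.002),feed=.02); s=observe(); print(AB(s['eef_pos']),s['eef_pos'][2],s['ft_force']-f0)
p=observe()['eef_pos']; move_l([p[0],p[1],.24],feed=.08)
move_l(W(-.04,B,.275),feed=.15); hold(.2)
im,d,c=shot('wrist','w3'); print(observe()['time_s'])
cv2.imwrite('pics/w3c.png',cv2.resize(im[40:260,240:400,::-1],None,fx=2.5,fy=2.5))
E
```

```text
True (np.float64(-0.048355189394929554), np.float64(0.0011253685147163128)) [-0.257703   -3.19391774  2.03022347] 11.3167
contact True 0.20682268323831376 [ 0.17730539 -1.0570892   3.17380882]
[-1.33466773 -0.49427952  6.85206467]
(np.float64(0.042654595898926964), np.float64(8.896455808780901e-05)) 0.205903180985626 [0.12835611 0.3051485  5.7130983 ]
(np.float64(0.042642274577540225), np.float64(0.005388706102156641)) 0.20600890026861068 [ 0.10116181 -1.68364787  7.02812168]
(np.float64(0.042649047551668484), np.float64(0.01047437238518758)) 0.20575574668970661 [ 0.22143517 -0.38648332  5.35973485]
18.4917
```

View pics/w3c.png

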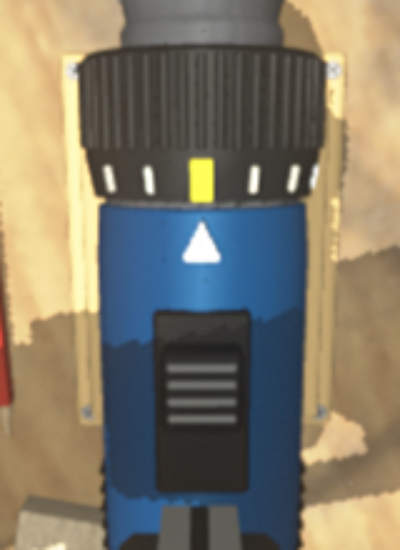

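The yellow mark at (201,180) is in line with the arrow tip at (202,225). The selector stopped at the same place under both the 9 N and 16 N pushes, so it is hard against its stop.

```bash
python3 -c "
from plant import *
print(job_done())"
```

```text
the job is handed in; nothing more can be done
None
```

The job is handed in: the gear selector is forward against its stop in low gear, the yellow mark is clicked into line with the arrow, and the arm is clear of the drill after about 18.5 s.

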